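Level a machine base on its sprung levelling foot

ROBOT

A 6-joint arm with a two-finger parallel gripper is mounted at the origin on a cart in front of the work surface, level with it; the furniture and walls round the work are solid. World frame = base frame: x ahead of the robot, y to its left, z up, the work surface at z = 0. Lengths are in mm, angles in rad, forces in N, time in s.
With the tool pointing down it reaches from about 350 to 775 mm from the base axis. Payload 7.3 kg.
Tool frame: the origin (TCP) lies at the very end of the fingers, on their centre line; the grasp point (between the pads) lies 19 mm behind it; z points along the fingers, y is the line along which they close (so a half turn about z gives the same grasp; the last joint's range is limited). The gripper opens to 92 mm and grips with 3 to 60 N. Pads are 19 mm wide; open, the fingers measure 130 mm over their backs; the gripper's body (75 mm by 190 mm) begins 47 mm behind the grasp point.
Start: joints at [-1.289, 0.342, 1.524, -0, 1.275, -0.146], TCP at [217.831, -477.697, 226.741] pointing down, gripper open.
Joint ranges: [-2.53, 2.53], [-0.77, 2.02], [0.04, 2.7], [-1, 4.14], [0.28, 2.66], [-3.11, 3.11]. Speed limits (rad/s): [2.57, 2.57, 3.14, 3.14, 3.14, 3.14].

INTERFACE

Orientations are given as [roll, pitch, yaw] about the fixed x, y, z axes, in that order (R = Rz(yaw) Ry(pitch) Rx(roll)).
In Python, from plant import * gives the robot as it stands.
- The arm moves only by the tool arm_command, never from a script. Its arguments are lists of equal length, an entry for each row: "gripper": the finger opening in mm, from 0 to 91.8; "dp": the shift along the tool's x, y, z in units of 25 mm (1.0 is 25 mm), a list of three; "twist": the turn about the tool's z in units of 5 degrees (1.0 is 5 degrees). A call has exactly 5 rows; each row shifts and turns the commanded pose from where the row before left it, along the tool's axes as they then stand; what a row does not reach is not made up. A row lasts 1/8 s, in which the tool goes at most 62.5 mm and 10.7 degrees, less where a joint would pass 70% of its speed; a pose out of reach is approached as far as the arm can. A call is refused whole if a number of a shift passes 1 or a number of a turn 1, either way. A call with a gripper value outside its range is refused whole. The fingers move at their own pace and stop on an object; the grip force is fixed at half the most. Time passes only in rows, so rows that do not move let the fingers close, or fill a call up. It gives the time, the measured TCP pose, the force, the opening and the grip force at its end, in the units of the state.
- get_obs(): the state, without advancing time (a new reading comes with each control period).
- capture(name): name is "scene" or "top"; returns the picture (400x640x3 uint8, red, green, blue); there is no depth.
- get_calibration(name): a dict with "mtx" (3x3 intrinsics, pixels), "dist_coeffs" ([k1, k2, p1, p2, k3] as OpenCV has them; the pictures are not rectified), "position" and "attitude" of the camera in the world. Camera axes: x right, y down, z forward; pixel columns grow to the right and rows downward; lengths in mm; the calibration is good to about 2 mm. A picture is of the moment at which its call begins. get_calibration takes no time and is no camera call.
- close_job(): hands the job in; it is judged then, once.
The state is a dict: "time": time; "joint_positions": joint angles; "dq": joint speeds; "tau": joint torques, N m; "tool_pos": TCP position; "tcp_rot": TCP orientation; "contact_force": force on the tool from outside, world axes, zero at the start; "moment": the same for the moment, N m; "grip_width": finger opening in mm; "finger_force": force on a finger pad.
Only numpy, scipy, OpenCV 4.12 (cv2) and the standard library are available. Lean on these libraries where they do the work, as an engineer would, in place of code of your own. Each camera call takes 0.05 s, during which the arm holds its last target. There are 200 camera calls.

TASK

Seat the spirit level flat and square in the milled pocket of the machine base, setting it down rather than dropping it, and let go of it. Then grip the black knob of the levelling foot, press it down until the foot's sprung mount is on its stop (as it will be under the machine's weight) and, keeping it pressed, turn it until the level's bubble stands between the two black lines. Finish while still holding the knob pressed and the bubble centred, so that I can tighten the lock nut underneath, and leave the other things on the bench where they are.

Things in the scene. Friction and masses are not known exactly. Their poses are not given: they have to be found in the camera images.
- level: yellow spirit level with black rubber ends, 160 x 26 x 36 mm (length x, width y, height z), about 0.45 kg, lying on its flat base. Origin: centre of its underside. The vial lies along x in the middle of its top, read from above. Flat sides: grip it across its 26 mm width at the middle. It may sit in the pocket either way round
- level_center (a point): centre of the spirit level, 18 mm above its underside; x along its length, z up
- bubble (a joint): place of the bubble in m, positive toward the level's own +x end, 0 in the middle, stops at +-0.016. It goes to the higher end: 3 mm for each mrad of tilt, settling in about 1 s. The bubble is pale, 18 mm long; the two black lines on the lime-green vial stand 23 mm apart, so it is between them within +-0.0025
- bed: machine base, fixed to the bench; origin on the bench under its middle, x along its length toward the knob. Grey bed plate 300 x 150 x 8 mm; above it an aluminium top plate 280 x 140 x 18 mm, upper face 52 to 56 mm above the bench. The top plate tilts by up to about 1.2 degrees on a pivot 120 mm from the origin at the end away from the knob; the knob's axis is at x = 100 mm
- pocket (a point): centre of the floor of the pocket milled in the top plate, 8 mm below the plate's upper face; x along the pocket and toward the knob, z normal to the plate. The pocket is 166 x 32 mm, 8 mm deep: 3 mm of play on each side of the level. The knob's axis lies 146 mm from this point along x
- knob_seat (a point): point on the knob's axis at the upper face of its skirt, about 61 to 65 mm above the bench; fixed to the plate, so it does not turn with the knob; x away from the level, z up the axis. The knob's grip is a round fluted cylinder, 38 mm in diameter, from here 26 mm up; the skirt below is a disc 66 mm across and 5 mm thick, on which fingertips may rest and push
- knob: the round black knob with its skirt; origin on its axis, 5 mm below knob_seat. Friction 0.06 N m; it stays where it is left. Counter-clockwise from above lowers the knob's end of the plate, clockwise raises it: 8.7 mm of bubble a radian. At the start, with the mount pressed, the bubble is 4 to 14 mm off toward the knob: 0.5 to 1.6 rad counter-clockwise are needed
- mount (a joint): how far the sprung mount under the knob is pressed down, as tilt of the plate in rad: 0 unloaded, 0.0136 on its stop (knob 3 mm lower; the steel upper cup then sits on the black rubber cup). A small angle: average many readings, or go by force. It springs back when let go. Some 8 N straight down on the knob bring it to the stop; 10 to 20 N hold it there well
- fixing_box: bystander, to be left alone: blue and white carton of fixings, 75 x 132 x 66 mm; origin under its centre
- tub: bystander, to be left alone: small white lidded tub, 64 mm across, 66 mm tall; origin under its centre
- mug: bystander, to be left alone: red travel mug with black lid and handle, 74 x 98 x 164 mm; origin under its centre
- hose_nipple: bystander, to be left alone: brass hose nipple at the back, 52 x 27 x 24 mm, lying flat; origin under its centre
- hose_nipple_2: bystander, to be left alone: brass hose nipple at the left, 59 x 31 x 27 mm, lying flat; origin under its centre
- glue: bystander, to be left alone: small white adhesive bottle, 25 mm across, 80 mm tall; origin under its centre

How it is judged (in metres and radians):
On the way, in this order (a step that is already met when the one before it is completed fails the run):
1. the level sits flat and square on the floor of the pocket and has been let go (x of level_center in the frame of pocket between -0.0045 and 0.0045 m and y of level_center in the frame of pocket between -0.0045 and 0.0045 m and z of level_center in the frame of pocket between 0.0155 and 0.0195 m and angle between the z axis of level_center and the z axis of pocket, either way round below 0.02 rad and angle between the x axis of level_center and the x axis of pocket, either way round below 0.06 rad and contact force between each of the fingers, the arm and level below 0.1 N), for 0.3 s.
2. the knob is held with the mount pressed to its stop and the bubble stands between the lines (all of step 1 and value of joint bubble between -0.0025 and 0.0025 m and value of joint mount above 0.0118 rad and contact force between the fingers and knob above 4 N), for 0.4 s.
At the end, for the whole second after the job is handed in: Level on the pocket floor: within 4.5 mm of its centre, 0.02 rad flat, 0.06 rad square, the robot not touching it. Fingers on the knob with over 4 N, mount on its stop (mount over 0.0118), bubble within 2.5 mm of the middle, all through the last second (all of step 2); the arm keeps its last pose, push and grip.
It fails at once if the level is dropped: it falls by more than about 1 cm while nothing holds it (contact force between the fingers and level below 0.05 N and linear speed of level above 0.45 m/s).
It fails at once if one of the other things on the bench is pushed away by more than 3 cm (distance of any of fixing_box, tub, mug, hose_nipple, hose_nipple_2, glue from where it was at the start of the episode above 0.03 m).
It also fails if it takes over 54 s, if anything falls off the work surface, if the arm or the gripper's body presses on something with over 40 N, if the wrist force passes 120 N, or if a joint passes its speed limit or range.

## Working session

There is one attempt and no reset: what is moved stays moved. The work goes in short steps, Python scripts to look and compute and a tool call to move; the robot and the scene stay as the last step left them, time stands still between calls to the robot, and variables do not carry over. Pictures are saved under pics/ and viewed, at most 10 in all, crops included, and the job is handed in when it is done.

Besides the shell and the picture viewer there is one more tool, called after ">>>" as name(argument=value, ...), one argument or row to a line, values as JSON. arm_command: Moves the arm, as the interface text tells. Its arguments: {"type":"object","properties":{"gripper":{"type":"array"},"dp":{"type":"array"},"twist":{"type":"array"}},"required":["gripper","dp","twist"]}

```bash
mkdir -p pics; ls; python3 - <<'E'
from plant import *
import cv2
print(get_obs())
for n in ("scene","top"):
    c=get_calibration(n);print(c)
    cv2.imwrite(f"pics/{n}0.png",capture(n)[:,:,::-1])
E
```

```text
pics
{'time': 0.0, 'joint_positions': array([-1.28902259e+00,  3.42749894e-01,  1.52503384e+00,  1.31816217e-05,
        1.27540271e+00, -1.45978521e-01]), 'dq': array([-2.14660948e-04, -1.19410716e-03,  5.25533441e-04, -1.17566601e-03,
       -1.97250901e-03,  2.72998146e-05]), 'tau': array([ 1.34039827e-03, -4.31235552e+01, -2.44218367e+01,  7.18832994e-02,
        5.57386153e-02, -1.29070804e-04]), 'tool_pos': array([ 217.70125058, -477.27820384,  226.02499732]), 'tcp_rot': array([-3.14001765e+00, -2.44304124e-04,  4.27748219e-01]), 'contact_force': array([ 0.08735116,  0.09988697, -0.18044611]), 'moment': array([-0.04613397, -0.00098363, -0.01720504]), 'finger_force': 0.0, 'grip_width': 91.9271501425967}
{'mtx': array([[371.01552919,   0.        , 317.18059696],
       [  0.        , 371.01552919, 197.74629321],
       [  0.        ,   0.        ,   1.        ]]), 'dist_coeffs': array([0.01791224, 0.        , 0.        , 0.        , 0.        ]), 'position': array([-207.30752578,  509.0819027 ,  736.75235716]), 'attitude': array([-2.19640678, -0.02220507, -2.12997181])}
{'mtx': array([[368.26144684,   0.        , 316.98002787],
       [  0.        , 368.26144684, 201.49611973],
       [  0.        ,   0.        ,   1.        ]]), 'dist_coeffs': array([-0.00317617,  0.        ,  0.        ,  0.        ,  0.        ]), 'position': array([ 490.43074444,   17.30059777, 1118.30577024]), 'attitude': array([-3.03433827,  0.01097284, -1.58192799])}
```

View pics/top0.png

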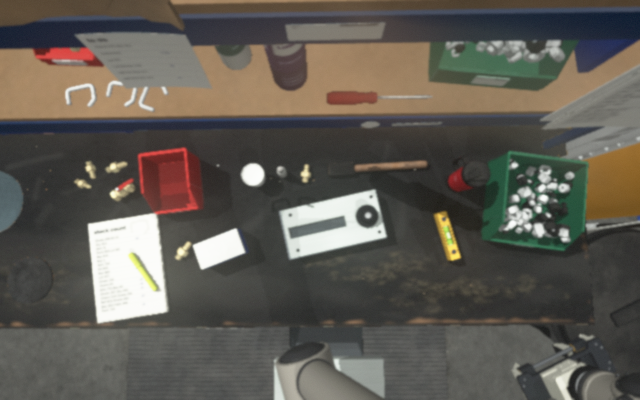

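View pics/scene0.png

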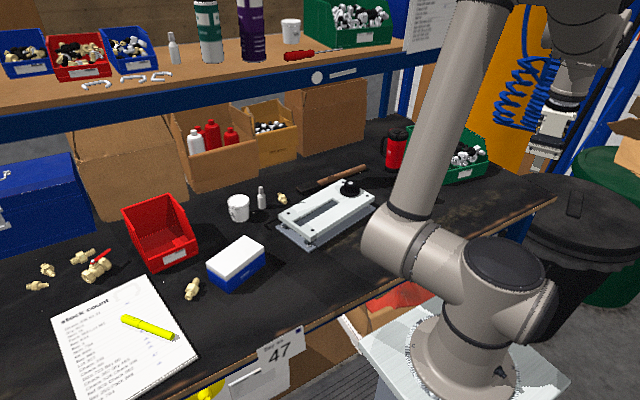

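```bash
cat > h.py <<'E'
from plant import *
import cv2, numpy as np
from scipy.spatial.transform import Rotation as Ro
def cam(n):
    c=get_calibration(n);return c["mtx"],c["dist_coeffs"],c["position"],Ro.from_euler("xyz",c["attitude"]).as_matrix()
def ray(n,uv,z):
    K,d,p,R=cam(n)
    q=cv2.undistortPoints(np.array(uv,float).reshape(-1,1,2),K,d).reshape(-1,2)
    v=np.c_[q,np.ones(len(q))]@R.T
    return p+v*((z-p[2])/v[:,2])[:,None]
def proj(n,P):
    K,d,p,R=cam(n)
    return cv2.projectPoints(np.array(P,float).reshape(-1,1,3),cv2.Rodrigues(R.T)[0],-R.T@p,K,d)[0].reshape(-1,2)
E
python3 - <<'E'
from h import *
im=np.mean([capture("top") for _ in range(3)],0).astype(np.uint8)
cv2.imwrite("pics/top1.png",im[:,:,::-1])
cr=im[180:275,265:475]
cv2.imwrite("pics/crop1.png",cv2.resize(cr,None,fx=3.8,fy=3.8,interpolation=cv2.INTER_CUBIC)[:,:,::-1])
hsv=cv2.cvtColor(im,cv2.COLOR_RGB2HSV)
m=cv2.inRange(hsv,(15,90,80),(60,255,255));m[:,:420]=0;m[:,475:]=0;m[:200]=0;m[275:]=0
pts=np.argwhere(m)[:,::-1].astype(np.float32);r=cv2.minAreaRect(pts);print("level",r,pts.mean(0),ray("top",[pts.mean(0)],36), ray("top",cv2.boxPoints(r),36))
g=cv2.cvtColor(im,cv2.COLOR_RGB2GRAY)
pl=cv2.inRange(g,140,255);pl[:,:265]=0;pl[:,400:]=0;pl[:185]=0;pl[265:]=0
n,lab,st,ce=cv2.connectedComponentsWithStats(pl)
k=1+np.argmax(st[1:,4]);pm=(lab==k).astype(np.uint8)
cs,hi=cv2.findContours(pm,cv2.RETR_CCOMP,cv2.CHAIN_APPROX_NONE)
for c in cs:
    if len(c)>15:
        r=cv2.minAreaRect(c);w=ray("top",cv2.boxPoints(r),54);print(r,ray("top",[r[0]],54),"\n",w, np.linalg.norm(w-np.roll(w,1,0),axis=1))
E
```

```text
level ((446.91082763671875, 235.83514404296875), (51.39150619506836, 15.513030052185059), 72.89727020263672) [446.80945 236.02568] [[ 501.14587492 -349.64380814   36.        ]] [[ 567.31562188 -309.30910561   36.        ]
 [ 580.22724489 -353.36736793   36.        ]
 [ 436.95125645 -390.08965004   36.        ]
 [ 424.36118494 -346.62806335   36.        ]]
((332.3830871582031, 223.6856689453125), (50.086368560791016, 99.55219268798828), 77.19573211669922) [[540.17787966 -16.04679866  54.        ]] 
 [[ 580.84081918  140.2896718    54.        ]
 [ 641.91635541 -142.84412816   54.        ]
 [ 499.94604144 -170.69620739   54.        ]
 [ 440.24689752  108.48003473   54.        ]] [144.14750715 289.64628395 144.67656467 285.4879366 ]
((316.635986328125, 226.58465576171875), (11.982565879821777, 57.783599853515625), 76.90811157226562) [[532.34792185  29.50660229  54.        ]] 
 [[531.28767076 114.71567131  54.        ]
 [567.22093837 -48.39964149  54.        ]
 [533.40380053 -55.58774328  54.        ]
 [497.66542783 106.98072478  54.        ]] [ 34.5005017  167.02636017  34.57264264 166.4504073 ]
((367.0000305175781, 216.00003051757812), (24.041629791259766, 22.62741470336914), 45.0) [[ 561.20737485 -116.41078678   54.        ]] 
 [[ 563.22284448  -68.79189441   54.        ]
 [ 609.21148332 -116.19102581   54.        ]
 [ 559.19375759 -163.97456345   54.        ]
 [ 513.66129653 -116.63026931   54.        ]] [68.88292349 66.04265712 69.1739789  65.68627862]
```

View pics/crop1.png

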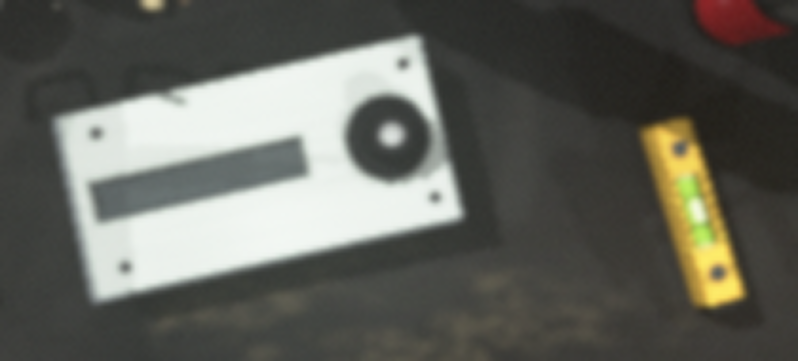

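```bash
cat >> h.py <<'E'
from scipy.optimize import minimize
def box(x,y,yaw,L,W,z0,z1):
    c,s=np.cos(yaw),np.sin(yaw)
    return np.array([[x+c*a*L/2-s*b*W/2,y+s*a*L/2+c*b*W/2,z] for a in(1,-1) for b in(1,-1) for z in(z0,z1)])
def fitbox(n,mask,p0,W,z0,z1,S=8):
    r0=np.array(cv2.boundingRect(mask));x0,y0=r0[0]-8,r0[1]-8;w,h=r0[2]+16,r0[3]+16
    m=mask[y0:y0+h,x0:x0+w].astype(float)/255
    def f(p):
        q=(proj(n,box(p[0],p[1],p[2]/100,p[3],W,z0,z1))-[x0,y0]+.5)*S
        c=np.zeros((h*S,w*S),np.uint8);cv2.fillConvexPoly(c,cv2.convexHull(np.round(q).astype(np.int32)),1)
        return np.abs(cv2.resize(c.astype(np.float32),(w,h),interpolation=cv2.INTER_AREA)-m).sum()
    p=np.array(p0,float);p[2]*=100
    r=minimize(f,p,method="Nelder-Mead",options=dict(initial_simplex=np.vstack([p]+[p+d for d in np.diag([4,4,6,6])]),xatol=.05,fatol=.05,maxiter=300))
    r.x[2]/=100
    return r.x.round(3),r.fun,m.sum()
def plan(tgt,yaw,n,cur=None,cy=None):
    """n rows: straight to tgt (mm) while turning to yaw; rows of dp, twist in units"""
    o=get_obs();p=np.array(o["tool_pos"] if cur is None else cur,float);y=o["tcp_rot"][2] if cy is None else cy
    st=(np.array(tgt)-p)/n;dy=(yaw-y)/n;D=[]
    for i in range(n):
        c,s=np.cos(y),np.sin(y)
        D.append([round(v/25,2) for v in (c*st[0]+s*st[1],s*st[0]-c*st[1],-st[2])]);y+=dy
    print(D,"twist",round(-np.degrees(dy)/5,3),"x",n)
E
python3 - <<'E'
from h import *
im=cv2.cvtColor(cv2.imread("pics/top1.png"),cv2.COLOR_BGR2RGB)
hsv=cv2.cvtColor(im,cv2.COLOR_RGB2HSV)
m=cv2.inRange(hsv,(15,90,80),(60,255,255));m[:,:420]=0;m[:,475:]=0;m[:200]=0;m[275:]=0
m=cv2.morphologyEx(m,cv2.MORPH_CLOSE,np.ones((7,7),np.uint8))
print(fitbox("top",m,(501,-352,.255,148),26,2,36))
a=ray("top",[(444.2,218.9),(453.7,251.6),(448.4,235.3)],36);print(a,np.arctan2(*(a[0]-a[1])[1::-1]))
g=cv2.cvtColor(im,cv2.COLOR_RGB2GRAY)
roi=np.zeros_like(g);cv2.fillConvexPoly(roi,np.round(proj("top",box(532,29.5,-1.354,185,48,54,54)[[0,2,6,4]])).astype(np.int32),255)
pk=cv2.bitwise_and(cv2.inRange(g,0,145),roi)
print(fitbox("top",pk,(532,29.5,-1.354,166),32,53.9,54))
print("mug/bystanders",ray("top",[(455,186),(473,172),(282,172),(306,173),(252,174),(384,165)],0).round())
plan([480,-353,150],.255,12)
E
```

```text
(array([ 5.03328e+02, -3.54041e+02,  2.73000e-01,  1.46624e+02]), np.float64(128.9375), np.float64(767.0))
[[ 551.19489807 -344.44707151   36.        ]
 [ 455.91411892 -367.40423095   36.        ]
 [ 503.19960732 -354.37165898   36.        ]] 0.23643566412228223
(array([532.837,  29.558,  -1.352, 162.506]), np.float64(71.453125), np.float64(563.0))
mug/bystanders [[ 653. -394.    0.]
 [ 696. -452.    0.]
 [ 704.  135.    0.]
 [ 700.   61.    0.]
 [ 699.  228.    0.]
 [ 722. -180.    0.]]
[[np.float64(0.97), np.float64(-0.01), np.float64(0.25)], [np.float64(0.97), np.float64(-0.03), np.float64(0.25)], [np.float64(0.97), np.float64(-0.04), np.float64(0.25)], [np.float64(0.97), np.float64(-0.06), np.float64(0.25)], [np.float64(0.96), np.float64(-0.07), np.float64(0.25)], [np.float64(0.96), np.float64(-0.08), np.float64(0.25)], [np.float64(0.96), np.float64(-0.1), np.float64(0.25)], [np.float64(0.96), np.float64(-0.11), np.float64(0.25)], [np.float64(0.96), np.float64(-0.13), np.float64(0.25)], [np.float64(0.96), np.float64(-0.14), np.float64(0.25)], [np.float64(0.96), np.float64(-0.15), np.float64(0.25)], [np.float64(0.95), np.float64(-0.17), np.float64(0.25)]] twist 0.165 x 12
```

>>> arm_command(
  gripper=[91,91,91,91,91],
  dp=[
    [0.97,-0.01,0.3],
    [0.97,-0.03,0.3],
    [0.97,-0.04,0.3],
    [0.97,-0.06,0.3],
    [0.96,-0.07,0.3],
  ],
  twist=[0.17,0.17,0.17,0.17,0.17],
)

```text
time: 0.88
tool_pos: [328.0, -425.5, 188.9]
tcp_rot: [-3.142, 0.0, 0.353]
contact_force: [1.0, 0.2, -0.5]
grip_width: 91.1
finger_force: 0.0
```

>>> arm_command(
  gripper=[91,91,91,91,91],
  dp=[
    [0.97,-0.08,0.3],
    [0.97,-0.1,0.3],
    [0.97,-0.11,0.3],
    [0.97,-0.13,0.3],
    [0.96,-0.14,0.3],
  ],
  twist=[0.17,0.17,0.17,0.17,0.17],
)

```text
time: 1.5
tool_pos: [438.3, -373.7, 151.3]
tcp_rot: [-3.141, 0.0, 0.279]
contact_force: [-0.4, -1.0, 0.3]
grip_width: 91.1
finger_force: 0.0
```

```bash
python3 - <<'E'
from h import *
o=get_obs();print(o["tool_pos"],o["tcp_rot"],o["time"])
plan([503.3,-354.2,70],.25,5)
E
```

```text
[ 438.29427656 -373.68093803  151.33141659] [-3.14139360e+00  1.54962707e-04  2.79014888e-01] 1.5
[[np.float64(0.54), np.float64(-0.01), np.float64(0.65)], [np.float64(0.54), np.float64(-0.01), np.float64(0.65)], [np.float64(0.54), np.float64(-0.01), np.float64(0.65)], [np.float64(0.54), np.float64(-0.02), np.float64(0.65)], [np.float64(0.54), np.float64(-0.02), np.float64(0.65)]] twist 0.066 x 5
```

>>> arm_command(
  gripper=[91,91,91,91,91],
  dp=[
    [0.54,-0.02,0.65],
    [0.54,-0.02,0.65],
    [0.54,-0.02,0.65],
    [0.54,-0.02,0.65],
    [0.3,-0.02,0.5],
  ],
  twist=[0,0,0,0,0],
)

```text
time: 2.12
tool_pos: [496.6, -354.4, 72.8]
tcp_rot: [-3.141, 0.0, 0.28]
contact_force: [0.1, -0.7, 0.4]
grip_width: 91.0
finger_force: 0.0
```

```bash
python3 - <<'E'
from h import *
im=capture("top");im=np.mean([capture("top") for _ in range(3)],0).astype(np.uint8)
o=get_obs();print(o["tool_pos"],o["tcp_rot"],o["time"])
plan([503.3,-354.2,14],.25,5)
s=capture("scene")
a=cv2.resize(im[200:270,400:500],None,fx=5.5,fy=5.5,interpolation=cv2.INTER_CUBIC)
b=proj("scene",[[503,-354,18]])[0];print(b)
cv2.imwrite("pics/c2.png",a[:,:,::-1])
E
```

```text
[ 495.99609397 -354.83458828   74.13715664] [-3.14150939e+00  2.78925048e-04  2.79603767e-01] 2.325
[[np.float64(0.06), np.float64(0.01), np.float64(0.48)], [np.float64(0.06), np.float64(0.01), np.float64(0.48)], [np.float64(0.06), np.float64(0.01), np.float64(0.48)], [np.float64(0.06), np.float64(0.01), np.float64(0.48)], [np.float64(0.06), np.float64(0.01), np.float64(0.48)]] twist 0.068 x 5
[415.14508734 188.53700167]
```

View pics/c2.png

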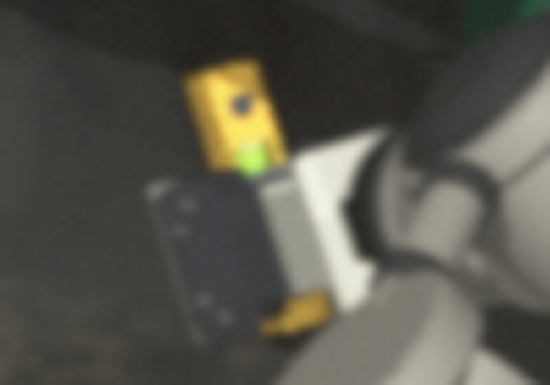

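The crop shows the gripper body straddling the level, with its upper end at about (240,110) in the crop (full picture 444,220). It is aligned, so I go down.

>>> arm_command(
  gripper=[91,91,91,91,91],
  dp=[
    [0.07,0.01,0.6],
    [0.07,0.01,0.6],
    [0.07,0.01,0.6],
    [0.07,0.0,0.6],
    [0.02,0.0,0.0],
  ],
  twist=[0.1,0.1,0.1,0.05,0],
)

```text
time: 3.0
tool_pos: [502.8, -352.8, 12.4]
tcp_rot: [-3.139, 0.002, 0.249]
contact_force: [-0.2, 0.4, -0.0]
grip_width: 91.3
finger_force: 0.0
```

>>> arm_command(
  gripper=[20,20,20,20,20],
  dp=[
    [0,0,0],
    [0,0,0],
    [0,0,0],
    [0,0,0],
    [0,0,0],
  ],
  twist=[0,0,0,0,0],
)

```text
time: 3.62
tool_pos: [503.5, -353.6, 14.4]
tcp_rot: [3.141, -0.0, 0.249]
contact_force: [-0.3, 0.5, 0.2]
grip_width: 45.4
finger_force: 0.0
```

>>> arm_command(
  gripper=[10,10,10,10,10],
  dp=[
    [0,0,0],
    [0,0,0],
    [0,0,0],
    [0,0,0],
    [0,0,0],
  ],
  twist=[0,0,0,0,0],
)

```text
time: 4.25
tool_pos: [503.5, -353.6, 14.2]
tcp_rot: [3.141, -0.0, 0.249]
contact_force: [-0.5, -1.1, -1.1]
grip_width: 26.0
finger_force: 30.0
```

>>> arm_command(
  gripper=[10,10,10,10,10],
  dp=[
    [0,0,-0.4],
    [0,0,-1],
    [0,0,-1],
    [0,0,-1],
    [0,0,-1],
  ],
  twist=[0,0,0,0,0],
)

```text
time: 4.88
tool_pos: [503.0, -353.1, 125.0]
tcp_rot: [-3.141, 0.001, 0.249]
contact_force: [-0.4, -0.3, -4.0]
grip_width: 25.8
finger_force: 30.0
```

```bash
python3 - <<'E'
from h import *
o=get_obs();print(o["tool_pos"],o["tcp_rot"],o["grip_width"],o["time"])
plan([532.8,29.6,125],1.789,20)
E
```

```text
[ 503.04695308 -353.07107289  124.96935915] [-3.14057197e+00  7.51542957e-04  2.49015854e-01] 25.81893815329275 4.875
[[np.float64(0.25), np.float64(-0.73), np.float64(-0.0)], [np.float64(0.3), np.float64(-0.71), np.float64(-0.0)], [np.float64(0.35), np.float64(-0.68), np.float64(-0.0)], [np.float64(0.41), np.float64(-0.65), np.float64(-0.0)], [np.float64(0.46), np.float64(-0.62), np.float64(-0.0)], [np.float64(0.5), np.float64(-0.58), np.float64(-0.0)], [np.float64(0.54), np.float64(-0.54), np.float64(-0.0)], [np.float64(0.58), np.float64(-0.5), np.float64(-0.0)], [np.float64(0.62), np.float64(-0.45), np.float64(-0.0)], [np.float64(0.65), np.float64(-0.4), np.float64(-0.0)], [np.float64(0.68), np.float64(-0.35), np.float64(-0.0)], [np.float64(0.71), np.float64(-0.3), np.float64(-0.0)], [np.float64(0.73), np.float64(-0.24), np.float64(-0.0)], [np.float64(0.75), np.float64(-0.18), np.float64(-0.0)], [np.float64(0.76), np.float64(-0.13), np.float64(-0.0)], [np.float64(0.76), np.float64(-0.07), np.float64(-0.0)], [np.float64(0.77), np.float64(-0.01), np.float64(-0.0)], [np.float64(0.77), np.float64(0.05), np.float64(-0.0)], [np.float64(0.76), np.float64(0.11), np.float64(-0.0)], [np.float64(0.75), np.float64(0.17), np.float64(-0.0)]] twist -0.882 x 20
```

>>> arm_command(
  gripper=[10,10,10,10,10],
  dp=[
    [0.25,-0.73,0],
    [0.3,-0.71,0],
    [0.35,-0.68,0],
    [0.41,-0.65,0],
    [0.46,-0.62,0],
  ],
  twist=[-0.88,-0.88,-0.88,-0.88,-0.88],
)

```text
time: 5.5
tool_pos: [510.6, -256.7, 124.2]
tcp_rot: [-3.141, 0.0, 0.635]
contact_force: [-0.7, 0.4, -5.5]
grip_width: 25.7
finger_force: 30.0
```

>>> arm_command(
  gripper=[10,10,10,10,10],
  dp=[
    [0.5,-0.58,0],
    [0.54,-0.54,0],
    [0.58,-0.5,0],
    [0.62,-0.45,0],
    [0.65,-0.4,0],
  ],
  twist=[-0.88,-0.88,-0.88,-0.88,-0.88],
)

```text
time: 6.12
tool_pos: [518.0, -161.4, 124.3]
tcp_rot: [-3.141, 0.0, 1.02]
contact_force: [-0.1, -0.4, -4.9]
grip_width: 25.7
finger_force: 30.0
```

>>> arm_command(
  gripper=[10,10,10,10,10],
  dp=[
    [0.68,-0.35,0],
    [0.71,-0.3,0],
    [0.73,-0.24,0],
    [0.75,-0.18,0],
    [0.76,-0.13,0],
  ],
  twist=[-0.88,-0.88,-0.88,-0.88,-0.88],
)

```text
time: 6.75
tool_pos: [525.8, -65.7, 124.3]
tcp_rot: [-3.141, -0.0, 1.403]
contact_force: [0.5, 0.2, -4.6]
grip_width: 25.7
finger_force: 30.0
```

>>> arm_command(
  gripper=[10,10,10,10,10],
  dp=[
    [0.76,-0.07,0],
    [0.77,-0.01,0],
    [0.77,0.05,0],
    [0.76,0.11,0],
    [0.75,0.17,0],
  ],
  twist=[-0.88,-0.88,-0.88,-0.88,-0.88],
)

```text
time: 7.38
tool_pos: [533.6, 30.0, 124.3]
tcp_rot: [-3.141, -0.0, 1.787]
contact_force: [-0.3, 0.8, -4.1]
grip_width: 26.2
finger_force: 30.0
```

```bash
python3 - <<'E'
from h import *
for _ in range(5): capture("top")
o=get_obs();print(o["tool_pos"],o["tcp_rot"],o["grip_width"],o["time"])
plan([532.8,29.6,80],1.789,5)
im=np.mean([capture("top") for _ in range(3)],0).astype(np.uint8);s=np.mean([capture("scene") for _ in range(3)],0).astype(np.uint8)
a=cv2.resize(im[180:275,265:405],(800,543),interpolation=cv2.INTER_CUBIC)
b=cv2.resize(s[150:260,250:400],(800,587),interpolation=cv2.INTER_CUBIC)
cv2.imwrite("pics/c3.png",a[:,:,::-1]);cv2.imwrite("pics/c3s.png",b[:,:,::-1])
E
```

```text
[533.82129218  28.88962603 124.26194381] [-3.14120097e+00  3.72083784e-04  1.78392391e+00] 25.869029453390077 7.625
[[np.float64(0.01), np.float64(-0.01), np.float64(0.35)], [np.float64(0.01), np.float64(-0.01), np.float64(0.35)], [np.float64(0.01), np.float64(-0.01), np.float64(0.35)], [np.float64(0.01), np.float64(-0.01), np.float64(0.35)], [np.float64(0.01), np.float64(-0.01), np.float64(0.35)]] twist -0.012 x 5
```

View pics/c3s.png

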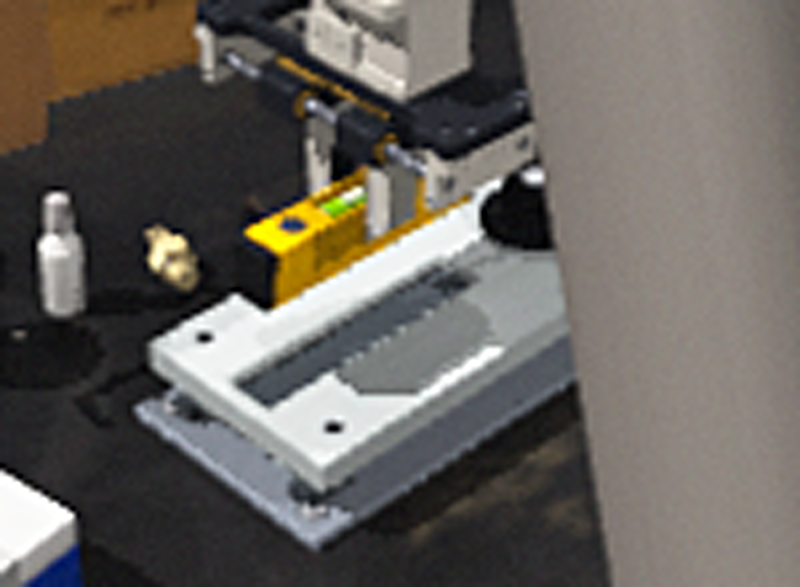

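```bash
python3 - <<'E'
from h import *
o=get_obs();p=o["tool_pos"];y=o["tcp_rot"][2]
b=cv2.imread("pics/c3s.png");a=cv2.imread("pics/c3.png")
def dr(im,n,B,off,S,col):
    q=((proj(n,B)-off+.5)*S*16).round().astype(int)
    for i in range(8):
        for k in (1,2,4):
            if not i&k: cv2.line(im,tuple(map(int,q[i])),tuple(map(int,q[i|k])),col,1,cv2.LINE_AA,4)
L=box(p[0],p[1],y,160,26,p[2]-14.3,p[2]+21.7);P=box(532.8,29.6,-1.353,166,32,46,54)
for im,n,off,S in((b,"scene",(250,150),800/150),(a,"top",(265,180),800/140)):
    dr(im,n,L,off,S,(0,0,255));dr(im,n,P,off,S,(255,0,255))
cv2.imwrite("pics/c4.png",np.hstack([b[150:450,150:550],a[100:400,0:400]]))
E
```

```text
(no output)
```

View pics/c4.png

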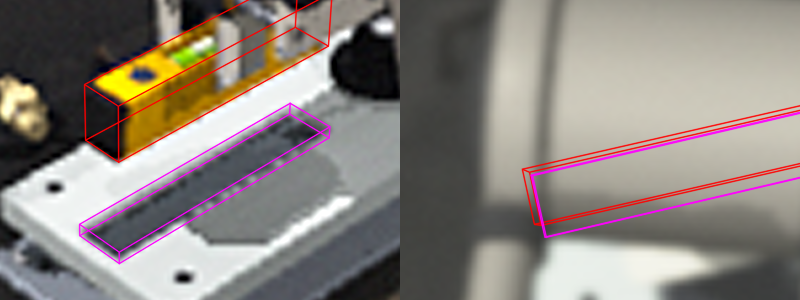

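>>> arm_command(
  gripper=[10,10,10,10,10],
  dp=[
    [0,0,0.6],
    [0,0,0.6],
    [0,0,0.5],
    [0,0,0.1],
    [0,0,0],
  ],
  twist=[-0.03,-0.03,0,0,0],
)

```text
time: 8.55
tool_pos: [534.1, 29.3, 79.0]
tcp_rot: [-3.141, 0.0, 1.79]
contact_force: [-0.3, -0.4, -4.8]
grip_width: 25.9
finger_force: 30.0
```

```bash
python3 - <<'E'
from h import *
s=np.mean([capture("scene") for _ in range(4)],0).astype(np.uint8);t=np.mean([capture("top") for _ in range(2)],0).astype(np.uint8)
cv2.imwrite("pics/s5full.png",s[:,:,::-1]);cv2.imwrite("pics/t5full.png",t[:,:,::-1])
o=get_obs();p=o["tool_pos"];y=o["tcp_rot"][2];print(p,y,o["time"])
off=(280,185);S=10
b=cv2.resize(s[185:235,280:360],None,fx=S,fy=S,interpolation=cv2.INTER_CUBIC)[:,:,::-1].copy()
for B,c in((box(p[0],p[1],y,160,26,p[2]-14.3,p[2]+21.7),(0,0,255)),(box(532.8,29.6,-1.353,166,32,46,54),(255,0,255))):
    q=((proj("scene",B)-off+.5)*S).round().astype(int);print(q.tolist())
    for i in range(8):
        for k in (1,2,4):
            if not i&k: cv2.line(b,tuple(map(int,q[i])),tuple(map(int,q[i|k])),c,1)
cv2.imwrite("pics/c5.png",b)
E
```

```text
[534.27036241  29.25667462  79.60052966] 1.7900341705474536 8.85
[[203, 360], [203, 260], [142, 318], [140, 218], [585, 135], [592, 39], [524, 100], [530, 4]]
[[523, 144], [524, 124], [597, 189], [599, 168], [130, 372], [129, 351], [204, 424], [204, 403]]
```

View pics/c5.png

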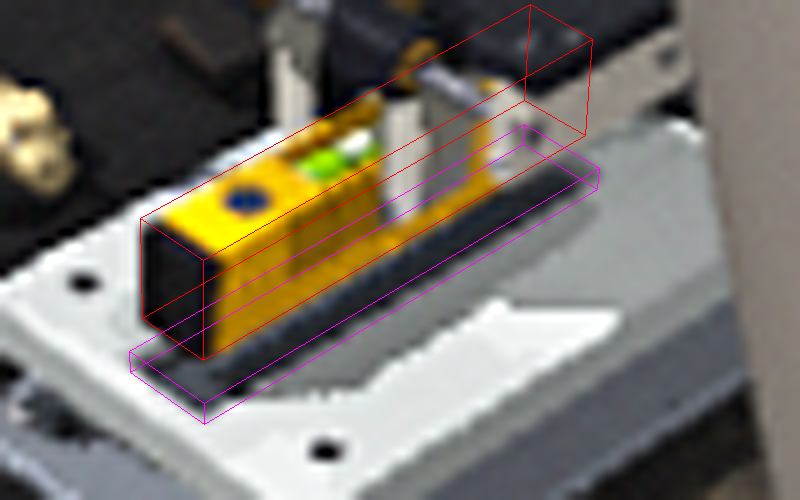

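The view shows the level's near end at about (205,355) over the dark pocket, whose near corner is at (205,408). Both agree with the models to about 1 mm, with the level some 1.3 mm off sideways. I correct that and go down gently.

>>> arm_command(
  gripper=[10,10,10,10,10],
  dp=[
    [0,-0.05,0.2],
    [0,0,0.2],
    [0,0,0.1],
    [0,0,0.06],
    [0,0,0.0],
  ],
  twist=[0,0,0,0,0],
)

```text
time: 9.48
tool_pos: [532.8, 29.0, 65.1]
tcp_rot: [-3.141, 0.0, 1.79]
contact_force: [1.0, 0.5, -4.2]
grip_width: 26.0
finger_force: 30.0
```

>>> arm_command(
  gripper=[10,10,10,10,10],
  dp=[
    [0,0,0.06],
    [0,0,0.04],
    [0,0,0.04],
    [0,0,0.0],
    [0,0,0.0],
  ],
  twist=[0,0,0,0,0],
)

```text
time: 10.1
tool_pos: [532.8, 29.0, 61.7]
tcp_rot: [3.142, 0.0, 1.79]
contact_force: [0.1, -0.8, -4.4]
grip_width: 25.7
finger_force: 30.0
```

>>> arm_command(
  gripper=[10,10,10,10,10],
  dp=[
    [0,0,0.04],
    [0,0,0.02],
    [0,0,0.0],
    [0,0,0.0],
    [0,0,0.0],
  ],
  twist=[0,0,0,0,0],
)

```text
time: 10.72
tool_pos: [532.9, 29.0, 60.3]
tcp_rot: [3.141, 0.0, 1.79]
contact_force: [-0.9, 1.0, -2.1]
grip_width: 26.0
finger_force: 30.0
```

>>> arm_command(
  gripper=[10,10,10,10,10],
  dp=[
    [0,0,0.02],
    [0,0,0.02],
    [0,0,0.0],
    [0,0,0.0],
    [0,0,0.0],
  ],
  twist=[0,0,0,0,0],
)

```text
time: 11.35
tool_pos: [533.0, 29.0, 59.4]
tcp_rot: [3.141, 0.0, 1.79]
contact_force: [-0.4, 3.6, 1.3]
grip_width: 25.9
finger_force: 30.0
```

>>> arm_command(
  gripper=[40,40,60,60,60],
  dp=[
    [0,0,0],
    [0,0,0],
    [0,0,0],
    [0,0,0],
    [0,0,0],
  ],
  twist=[0,0,0,0,0],
)

```text
time: 11.98
tool_pos: [532.8, 28.9, 59.2]
tcp_rot: [3.142, 0.0, 1.79]
contact_force: [-0.6, -0.2, 0.1]
grip_width: 59.1
finger_force: 0.0
```

>>> arm_command(
  gripper=[60,60,60,60,60],
  dp=[
    [0,0,-0.3],
    [0,0,-0.8],
    [0,0,-0.8],
    [0,0,-0.8],
    [0,0,0],
  ],
  twist=[0,0,0,0,0],
)

```text
time: 12.6
tool_pos: [533.9, 28.9, 128.5]
tcp_rot: [3.138, 0.001, 1.79]
contact_force: [-1.2, 0.0, -0.1]
grip_width: 60.1
finger_force: 0.0
```

```bash
python3 - <<'E'
from h import *
s=np.mean([capture("scene") for _ in range(4)],0).astype(np.uint8)
o=get_obs();p=o["tool_pos"];print(p,o["tcp_rot"],o["time"],o["contact_force"])
off=(280,185);S=10
b=cv2.resize(s[185:235,280:360],None,fx=S,fy=S,interpolation=cv2.INTER_CUBIC)[:,:,::-1].copy()
cv2.imwrite("pics/c6.png",b)
plan([561.5,-114.5,130],1.0,10)
E
```

```text
[532.25144372  29.04228576 125.87491128] [-3.14010472e+00 -4.10207513e-04  1.79001873e+00] 12.8 [-0.12337114  1.00681537  0.13402835]
[[np.float64(-0.59), np.float64(-0.01), np.float64(-0.02)], [np.float64(-0.58), np.float64(0.04), np.float64(-0.02)], [np.float64(-0.58), np.float64(0.08), np.float64(-0.02)], [np.float64(-0.57), np.float64(0.13), np.float64(-0.02)], [np.float64(-0.56), np.float64(0.17), np.float64(-0.02)], [np.float64(-0.54), np.float64(0.22), np.float64(-0.02)], [np.float64(-0.53), np.float64(0.26), np.float64(-0.02)], [np.float64(-0.5), np.float64(0.3), np.float64(-0.02)], [np.float64(-0.48), np.float64(0.34), np.float64(-0.02)], [np.float64(-0.45), np.float64(0.37), np.float64(-0.02)]] twist 0.905 x 10
```

View pics/c6.png

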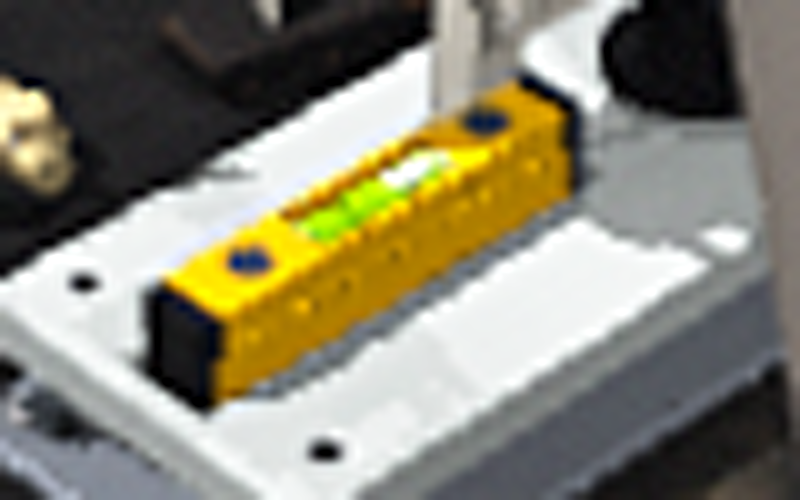

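The picture shows the level seated in the pocket, its near end at about (190,400), and the bubble at (420,165) toward the knob. Next I go above the knob.

>>> arm_command(
  gripper=[60,60,60,60,60],
  dp=[
    [-0.59,-0.01,0],
    [-0.58,0.04,0],
    [-0.58,0.08,0],
    [-0.57,0.13,0],
    [-0.56,0.17,0],
  ],
  twist=[0.9,0.9,0.9,0.9,0.9],
)

```text
time: 13.42
tool_pos: [547.2, -43.0, 125.7]
tcp_rot: [-3.14, -0.0, 1.395]
contact_force: [-0.0, 0.7, 0.5]
grip_width: 60.3
finger_force: 0.0
```

>>> arm_command(
  gripper=[60,60,60,60,60],
  dp=[
    [-0.54,0.22,0],
    [-0.53,0.26,0],
    [-0.5,0.3,0],
    [-0.48,0.34,0],
    [-0.45,0.37,0],
  ],
  twist=[0.9,0.9,0.9,0.9,0.9],
)

```text
time: 14.05
tool_pos: [562.3, -114.6, 125.7]
tcp_rot: [-3.14, 0.0, 1.002]
contact_force: [1.0, 0.2, -0.2]
grip_width: 60.2
finger_force: 0.0
```

```bash
python3 - <<'E'
from h import *
for _ in range(4): capture("top")
o=get_obs();print(o["tool_pos"],o["tcp_rot"],o["time"])
plan([562,-114.2,70],1.0,5)
t=np.mean([capture("top") for _ in range(4)],0).astype(np.uint8);s=np.mean([capture("scene") for _ in range(4)],0).astype(np.uint8)
a=cv2.resize(t[195:270,270:400],None,fx=4,fy=4,interpolation=cv2.INTER_CUBIC)
b=cv2.resize(s[160:235,290:400],None,fx=5,fy=4,interpolation=cv2.INTER_CUBIC)[:,:a.shape[1]]
c=np.zeros((600,a.shape[1],3),np.uint8);c[:300]=a;c[300:,:b.shape[1]]=b
cv2.imwrite("pics/c7.png",c[:,:,::-1])
E
```

```text
[ 562.19650613 -114.02518186  125.9199554 ] [-3.14001167e+00  2.26171302e-04  1.00574892e+00] 14.25
[[np.float64(-0.0), np.float64(-0.0), np.float64(0.45)], [np.float64(-0.0), np.float64(-0.0), np.float64(0.45)], [np.float64(-0.0), np.float64(-0.0), np.float64(0.45)], [np.float64(-0.0), np.float64(-0.0), np.float64(0.45)], [np.float64(-0.0), np.float64(-0.0), np.float64(0.45)]] twist 0.013 x 5
```

View pics/c7.png

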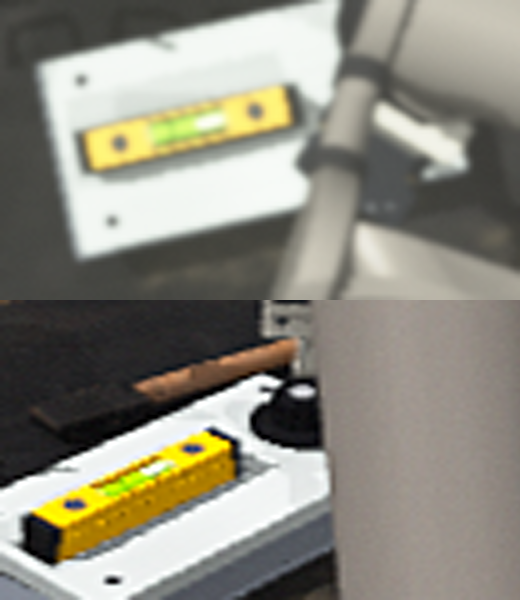

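Both cameras see the vial, at (185,128) in the upper crop and (140,477) in the lower. The bubble is at its knob end. I go down over the knob.

>>> arm_command(
  gripper=[60,60,60,60,60],
  dp=[
    [0,0,0.6],
    [0,0,0.6],
    [0,0,0.6],
    [0,0,0.4],
    [0,0,0.0],
  ],
  twist=[0,0,0,0,0],
)

```text
time: 15.28
tool_pos: [562.1, -114.1, 70.6]
tcp_rot: [-3.14, 0.001, 1.005]
contact_force: [0.7, 0.1, -0.0]
grip_width: 59.7
finger_force: 0.0
```

>>> arm_command(
  gripper=[45,30,30,30,30],
  dp=[
    [0,0,0],
    [0,0,0],
    [0,0,0],
    [0,0,0],
    [0,0,0],
  ],
  twist=[0,0,0,0,0],
)

```text
time: 15.9
tool_pos: [562.6, -114.1, 71.9]
tcp_rot: [-3.142, -0.0, 1.005]
contact_force: [-2.2, 2.3, 3.0]
grip_width: 37.0
finger_force: 30.0
```

>>> arm_command(
  gripper=[30,30,30,30,30],
  dp=[
    [0,0,0.04],
    [0,0,0.04],
    [0,0,0.04],
    [0,0,0],
    [0,0,0],
  ],
  twist=[0,0,0,0,0],
)

```text
time: 16.52
tool_pos: [562.9, -114.6, 69.4]
tcp_rot: [3.141, 0.0, 1.005]
contact_force: [-2.1, 0.3, 8.8]
grip_width: 37.3
finger_force: 30.0
```

>>> arm_command(
  gripper=[30,30,30,30,30],
  dp=[
    [0,0,0.04],
    [0,0,0.02],
    [0,0,0],
    [0,0,0],
    [0,0,0],
  ],
  twist=[0,0,0,0,0],
)

```text
time: 17.15
tool_pos: [563.3, -114.6, 68.8]
tcp_rot: [3.139, -0.0, 1.005]
contact_force: [-2.9, 0.4, 12.9]
grip_width: 37.1
finger_force: 30.0
```

>>> arm_command(
  gripper=[30,30,30,30,30],
  dp=[
    [0,0,0.02],
    [0,0,0],
    [0,0,0],
    [0,0,0],
    [0,0,0],
  ],
  twist=[0,0,0,0,0],
)

```text
time: 17.77
tool_pos: [563.5, -114.6, 68.7]
tcp_rot: [3.139, -0.001, 1.005]
contact_force: [-3.4, 3.5, 16.6]
grip_width: 37.0
finger_force: 30.0
```

```bash
cat >> h.py <<'E'
def patch(n,im,z=82,c=(532.8,29.6),yaw=-1.356):
    u,v=np.meshgrid(np.arange(-90,90.1,.5),np.arange(-20,20.1,.5))
    P=np.stack([c[0]+np.cos(yaw)*u-np.sin(yaw)*v,c[1]+np.sin(yaw)*u+np.cos(yaw)*v,np.full_like(u,z)],-1)
    q=proj(n,P).reshape(*u.shape,2).astype(np.float32)
    return cv2.remap(im.astype(np.float32),q[...,0],q[...,1],cv2.INTER_CUBIC)
def shots(n,k=6): return np.mean([capture(n) for _ in range(k)],0)
E
python3 - <<'E'
from h import *
o=get_obs();print(o["tool_pos"],o["contact_force"],o["time"])
out=[]
for n in("top","scene"):
    p=patch(n,shots(n));np.save(f"pics/p_{n}.npy",p);out.append(p)
im=np.clip(np.vstack(out),0,255).astype(np.uint8)
cv2.imwrite("pics/c8.png",cv2.resize(im,None,fx=2.2,fy=3)[:,:,::-1])
E
```

```text
[ 563.50535809 -114.58911614   68.72043612] [-3.4345539   3.53165468 16.62914434] 17.775
```

View pics/c8.png

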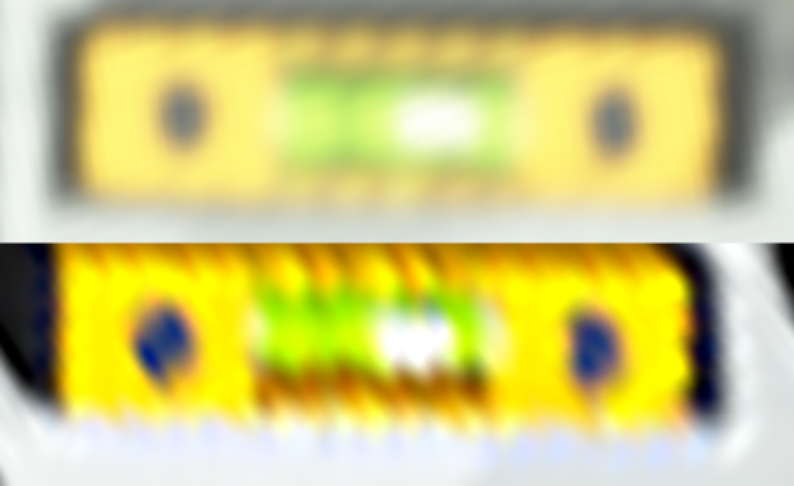

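The unrolled vial shows the bubble about 8.5 to 9 mm off toward the knob (display column 438 against the hole midpoint at 398). That needs about 1 rad counter-clockwise.

>>> arm_command(
  gripper=[30,30,30,30,30],
  dp=[
    [0,0,0],
    [0,0,0],
    [0,0,0],
    [0,0,0],
    [0,0,0],
  ],
  twist=[-1,-1,-1,-1,-1],
)

```text
time: 19.0
tool_pos: [563.8, -115.0, 68.6]
tcp_rot: [3.138, 0.001, 1.444]
contact_force: [-1.9, 0.8, 13.8]
grip_width: 37.5
finger_force: 30.0
```

>>> arm_command(
  gripper=[30,30,30,30,30],
  dp=[
    [0,0,0.01],
    [0,0,0.01],
    [0,0,0],
    [0,0,0],
    [0,0,0],
  ],
  twist=[-1,-1,-1,-1,-1],
)

```text
time: 19.62
tool_pos: [564.1, -115.2, 68.3]
tcp_rot: [3.138, 0.003, 1.88]
contact_force: [-0.8, 0.3, 14.0]
grip_width: 37.1
finger_force: 30.0
```

```bash
cat >> h.py <<'E'
def bub(p):
    u=np.arange(-90,90.1,.5)
    d=np.clip(140-p[...,0],0,None) # dark holes
    def cen(w,lo,hi):
        k=(u>=lo)&(u<=hi);w=w[:,k];return (w*u[k]).sum()/w.sum()
    rows=slice(25,55);P=p[rows]
    hm=[]
    for s in(-1,1):
        lo,hi=(-62,-38) if s<0 else(35,60)
        k=(u>=lo)&(u<=hi);r=P[...,0];w=np.clip(np.median(r[:,k])-25-r,0,None);hm.append(cen(w,lo,hi))
    b=P[8:22,:,2].mean(0);k=(u>=-27)&(u<=22);bb=b[k];w=np.clip(bb-(bb.min()+.5*(bb.max()-bb.min())),0,None)
    return np.round(hm,1),round(float((w*u[k]).sum()/w.sum()-np.mean(hm)),2)
E
python3 - <<'E'
from h import *
for n in("top","scene"): print(n,"before",bub(np.load(f"pics/p_{n}.npy")))
for _ in range(14): capture("top")
for n in("top","scene"):
    p=patch(n,shots(n,4));np.save(f"pics/q_{n}.npy",p);print(n,bub(p))
o=get_obs();print(o["tool_pos"],o["tcp_rot"],o["contact_force"],o["time"])
E
```

```text
top before (array([-48.6,  49.4]), 8.83)
scene before (array([-53.2,  44.5]), 8.47)
top (array([-48.6,  49.3]), 1.9)
scene (array([-53.2,  44. ]), 1.23)
[ 564.00655609 -115.15031117   68.23658098] [3.13864253 0.00313888 1.87757155] [-2.71739149  0.39926887 13.45840377] 20.725
```

>>> arm_command(
  gripper=[30,30,30,30,30],
  dp=[
    [0,0,0.01],
    [0,0,0.01],
    [0,0,0],
    [0,0,0],
    [0,0,0],
  ],
  twist=[-1,-1,-0.1,0,0],
)

```text
time: 21.35
tool_pos: [564.3, -115.1, 68.0]
tcp_rot: [3.139, 0.004, 2.061]
contact_force: [-2.2, 1.4, 16.3]
grip_width: 37.3
finger_force: 30.0
```

```bash
python3 - <<'E'
from h import *
for _ in range(20): capture("top")
for n in("top","scene"):
    p=patch(n,shots(n,5));np.save(f"pics/q_{n}.npy",p);print(n,bub(p))
o=get_obs();print(o["tool_pos"],o["tcp_rot"],o["contact_force"],o["finger_force"],o["time"])
E
```

```text
top (array([-48.6,  49.2]), -0.01)
scene (array([-53.2,  44.2]), -0.22)
[ 564.28381456 -115.10740649   68.04658808] [3.13866272 0.00397907 2.0607449 ] [-2.31391616  1.59893962 15.64696294] 29.99489665031433 22.85
```

```bash
python3 -c "
from plant import *
print(close_job())"
```

```text
the job is handed in; nothing more can be done
None
```

I handed the job in at about 23 s. The level is seated in the pocket and released, the knob is gripped and pressed with about 16 N, and both cameras show the bubble within about 0.3 mm of centre. I judged the mount to be on its stop from the force and travel, not from a direct reading of its angle.

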